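# Clamp a gel cassette on its casting stand

### The job

Get the second gel cassette ready for pouring. Swing the clamp lever of the empty casting stand up and back, stand the loose cassette upright, centred and square on that stand's narrow rubber-topped ledge with its shorter glass plate facing the open front, as in the stand already loaded, then bring the lever down until its foot rests on the cassette's top edge and leave it so. It is glass, so set it down gently and never tip it over, and leave the loaded stand and everything else on the bench as they are.

Things in the scene. Friction and masses are not known exactly. Their poses are not given: they have to be found in the camera images.
- cassette_mid (a point): the loose gel cassette: white plastic casting frame with two glass plates, standing upright on its 24 mm deep feet. 116 mm wide (its y), 24 mm deep (x -12 to +12; small cams low at the front corners to x -17), 101 mm tall, about 0.3 kg. Point: 50 mm above its underside, mid width and depth. z up; -x is its front, with the shorter glass plate (73 mm tall, 28 mm lower than the other)
- cassette_grip (a point): a point of the same cassette, same axes, 86 mm above its underside: the place to grip. Here the white rail along its upper back (72 to 96 mm above the underside) and the tall plate before it make a 14 mm thick grip (x -7 to +7 mm) all along the width. Only the 3 mm tall plate (x -7 to -4) stands above the rail, by 5 mm
- cassette_face (a point): point on the outer face of the cassette's short glass plate: 11.5 mm in front of (-x) and 14 mm below cassette_mid
- stand_ledge (a point): the EMPTY grey casting stand, fixed: middle of the top of its raised ledge, a narrow plinth 34 mm deep (x) and 128 mm long (y) topped with dark rubber, 45 mm above the bench. Axes: z up, -x the stand's open front, +x to the pillar (30 mm wide, 18 mm deep, 168 mm high, middle at x +80 mm). Base plate 140 mm wide, x -45 to +105 mm, 16 mm high
- lever_hinge (a point): middle of the hinge pin of the empty stand's clamp lever, at the top of its pillar: x +80, z +111 mm from stand_ledge, same axes; the pin runs along y
- lever (a joint): aluminium clamp lever of the empty stand, rad: 0 = level, pointing to the stand's front over the ledge, its rubber foot just resting on top of a cassette that stands on the ledge; grows as the handle end swings up and back; 1.57 = upright; -0.1 (stop, ledge empty) to 2.0 (leaning back, stop). Stiff hinge (0.06 N m): it stays where it is left
- lever_grip (a point): middle of the grey cross handle at the end of that lever: cylinder 18 mm across, 32 mm long along y (the hinge axis). At joint value q it lies, in the stand's axes from lever_hinge, -0.110*cos(q)+0.004*sin(q) m in x and 0.110*sin(q)+0.004*cos(q) m in z. The arm is 16 mm wide, 9 mm thick; the rubber foot (22 x 36 mm) is under it, 85 mm from the hinge
- stand2_ledge (a point): the same point of the LOADED casting stand, an identical one in which a cassette already stands clamped; to be left alone
- lever2 (a joint): lever of the loaded stand, down (0) on its cassette; same scale; to be left alone
- cassette2_mid (a point): the cassette clamped in the loaded stand, same shape and point as cassette_mid; to be left alone
- wash_bottle: white plastic wash bottle with a bent spout, 68 mm across, 187 mm tall over the spout; bystander. Origin under its middle
- flask: conical glass flask, 84 mm across the foot, 135 mm tall; bystander. Origin under its middle
- comb: white plastic gel comb lying flat, 100 x 35 x 5 mm; bystander. Origin under its middle
- amber_bottle: amber glass bottle with black cap, 72 mm across, 150 mm tall; bystander behind the stands. Origin under its middle
Things that resemble listed ones, but are neither listed nor needed, are in the scene too. Leave any pink or purple look-alike of the part that bears stand_ledge alone.

How it is judged (in metres and radians):
On the way, in this order (a step that is already met when the one before it is completed fails the run):
1. the empty stand's lever is swung up and back (past 1.3 rad) (value of joint lever above 1.3 rad), for 0.2 s.
2. the cassette stands on the ledge, released, with the lever still up (x of cassette_mid in the frame of stand_ledge between -0.005 and 0.005 m and y of cassette_mid in the frame of stand_ledge between -0.006 and 0.006 m and z of cassette_mid in the frame of stand_ledge between 0.046 and 0.053 m and angle between cassette_mid's own z axis and vertical below 0.05 rad and angle between the x axis of cassette_mid and the x axis of stand_ledge, either way round below 0.08 rad and x of cassette_face in the frame of stand_ledge below -0.004 m and value of joint lever above 1 rad and contact force between the fingers and cassette below 0.2 N), for 0.2 s.
At the end, for the whole second after the job is handed in: Cassette resting on the empty stand's ledge, centred within 5 mm front to back and 6 mm sideways, upright within 0.05 rad, square within 0.08 rad, short plate to the open front; that stand's lever down on its top edge (joint -0.07 to 0.06 rad); cassette released (x of cassette_mid in the frame of stand_ledge between -0.005 and 0.005 m and y of cassette_mid in the frame of stand_ledge between -0.006 and 0.006 m and z of cassette_mid in the frame of stand_ledge between 0.046 and 0.053 m and angle between cassette_mid's own z axis and vertical below 0.05 rad and angle between the x axis of cassette_mid and the x axis of stand_ledge, either way round below 0.08 rad and x of cassette_face in the frame of stand_ledge below -0.004 m and value of joint lever between -0.07 and 0.06 rad and contact force between the fingers and cassette below 0.2 N); the robot touches nothing.
It fails at once if the cassette is tipped over (angle between cassette_mid's own z axis and vertical above 0.5 rad).
It fails at once if the cassette is dropped (falls out of the fingers faster than 0.4 m/s, about 8 mm) or slammed on the stand (over 100 N) ((linear speed of cassette above 0.4 m/s and contact force between the fingers and cassette below 0.1 N) or (contact force between cassette and stand above 100 N and value of joint lever above 1 rad)).
It fails at once if the loaded stand is disturbed: its lever lifted, or its cassette moved 15 mm (value of joint lever2 above 0.25 rad or distance of cassette2_mid from where it was at the start of the episode above 0.015 m).
It fails at once if something else on the bench is pushed more than 30 mm or knocked over (distance of any of wash_bottle, flask, comb, amber_bottle from where it was at the start of the episode above 0.03 m or angle between any of wash_bottle, flask, comb, amber_bottle's own z axis and vertical above 0.5 rad).
It also fails if it takes over 72 s, if anything falls off the work surface, if the arm or the gripper's body presses on something with over 40 N, if the wrist force passes 120 N, or if a joint passes its speed limit or range.

### The arm

A 7-joint arm with a two-finger parallel gripper is mounted at the origin on the work surface. World frame = base frame: x ahead of the robot, y to its left, z up, the work surface at z = 0. Lengths are in mm, angles in rad, forces in N, time in s.
With the tool pointing down it reaches from about 400 to 925 mm from the base axis. Payload 4.1 kg.
Tool frame: the origin (TCP) lies on the mounting face of the last link; the fingertips stand 173 mm ahead of it and the grasp point (between the pads) lies 155 mm ahead of it; y points along the fingers, z is the direction in which the jaws open and shut, and the axes are right-handed (so a half turn about y gives the same grasp; the last joint's range is limited). The gripper opens to 85 mm and grips with 20 to 120 N. Pads are 22 mm wide; open, the fingers measure 114 mm over their backs; the gripper's body (76 mm by 85 mm) begins 54 mm behind the grasp point. The pads swing forward as they close: fully open they stand 13 mm farther back than shut.
Start: joints at [-1.416, 0.398, 0.045, 1.537, -0.019, 1.207, -0.051], TCP at [163.175, 629.199, 404.747] pointing down, gripper open.
Joint ranges: [-2.82, 2.82], [-0.49, 2.23], [-1.37, 1.46], [0, 2.46], [-1.36, 4.5], [0.23, 2], [-2.94, 2.94]. Speed limits (rad/s): [2.57, 2.57, 3.14, 3.14, 3.14, 3.14, 3.14].

### API

Orientations are given as a 3x3 rotation matrix whose columns are the frame's x, y, z axes.
In Python, from plant import move_to, servo_line, movej, set_gripper, sleep, inverse_kinematics, state, capture, IKError, finish_job gives the robot as it stands. Calls block until the motion is done:
- move_to(position, orientation): joint-space move of the TCP to a pose.
- servo_line(position, frame=None, vel=150, guard=None): straight line of the TCP; frame=None keeps the orientation; vel is the mean speed in mm/s. With guard (N) it stops when the force on the tool has changed by that much, and returns True; else False.
- movej(angles): joint-space move.
- set_gripper(opening): finger opening in mm; the grip force is fixed at half the most; returns when the fingers have stopped.
- sleep(seconds).
- inverse_kinematics(position, orientation): joint angles nearest the present ones, or None.
- state(): the state.
- capture(name): name is "side" or "top"; returns a dict with "img" (384x512x3 uint8, red, green, blue), "range_z" (384x512 float32, mm along the optical axis (not along the pixel's ray), 0 where there is no reading), "fx", "fy", "cx", "cy" (pixels), "rvec" (rotation vector, rad) and "tvec" (3), from world to camera coordinates, as OpenCV has them. Camera axes: x right, y down, z forward; pixel columns grow to the right and rows downward; lengths in mm; the calibration is good to about 2 mm. A picture is of the moment at which its call begins.
A pose or a line that the arm cannot do raises IKError and nothing moves.
- finish_job(): hands the job in, once; it reports no verdict.
The state is a dict: "time": time; "joint_positions": joint angles; "qd": joint speeds; "tau": joint torques, N m; "eef_pos": TCP position; "tool_rot": TCP orientation; "force": force on the tool from outside, world axes, zero at the start; "torque": the same for the moment, N m; "width": finger opening in mm.
Only numpy, scipy, OpenCV 4.12 (cv2) and the standard library are available. Lean on these libraries where they do the work, as an engineer would, in place of code of your own. Each camera call takes 0.05 s, during which the arm holds its last target. There are 200 camera calls.

## Working session

There is one attempt and no reset: what is moved stays moved. The work goes in short steps, each a Python script; the robot and the scene stay as the last script left them, time stands still between calls to the robot, and variables do not carry over. Pictures are saved under pics/ and viewed, about 8 in all and at most 12, crops included, and the job is handed in when it is done.

```bash
mkdir -p pics; ls
cat > h.py <<'E'
import numpy as np, cv2
from plant import *
def cam(n):
    c=capture(n); c['R']=cv2.Rodrigues(np.array(c['rvec'],float))[0]; c['t']=np.array(c['tvec'],float).ravel(); return c
def cloud(c):
    z=c['range_z'].astype(float); v,u=np.mgrid[:384,:512]
    P=np.stack([(u-c['cx'])/c['fx']*z,(v-c['cy'])/c['fy']*z,z],-1)
    W=(P-c['t'])@c['R']; W[z==0]=np.nan; return W
E
python3 - <<'E'
from h import *
import pickle
s=state(); print({k:np.round(v,3) for k,v in s.items()})
for n in ('side','top'):
    c=cam(n); pickle.dump(c,open(n+'0.pkl','wb'))
    cv2.imwrite(f'pics/{n}0.png',cv2.resize(c['img'][:,:,::-1],(800,600),interpolation=cv2.INTER_CUBIC))
    print(n,c['fx'],c['cx'],c['cy'],'campos',-c['R'].T@c['t'],c['R'][2], (c['range_z']==0).mean())
E
```

```text
pics
{'time': np.float64(0.0), 'joint_positions': array([-1.416,  0.399,  0.045,  1.538, -0.019,  1.207, -0.051]), 'qd': array([-0.001, -0.001, -0.001, -0.001, -0.   , -0.   , -0.001]), 'tau': array([-0.0000e+00, -4.7512e+01,  1.3640e+00, -2.5422e+01,  1.2000e-02,
        1.0000e-02,  0.0000e+00]), 'eef_pos': array([163.104, 628.9  , 403.655]), 'tool_rot': array([[ 0.968, -0.   ,  0.251],
       [-0.251, -0.002,  0.968],
       [ 0.   , -1.   , -0.002]]), 'force': array([-1.274, -0.184, -0.345]), 'torque': array([-0.028,  0.02 , -0.006]), 'width': np.float64(85.593)}
side 494.13545237850036 245.80570695597294 184.75101454095804 campos [  392.79653408 -1172.05016541   957.53015154] [ 0.06949374  0.80874766 -0.58403583] 0.00408935546875
top 419.8797148496067 249.1081064316688 194.47282110779838 campos [ 337.9240288     9.69561682 1369.51609898] [ 0.11565217 -0.00473612 -0.99327848] 0.0038909912109375
```

View pics/side0.png

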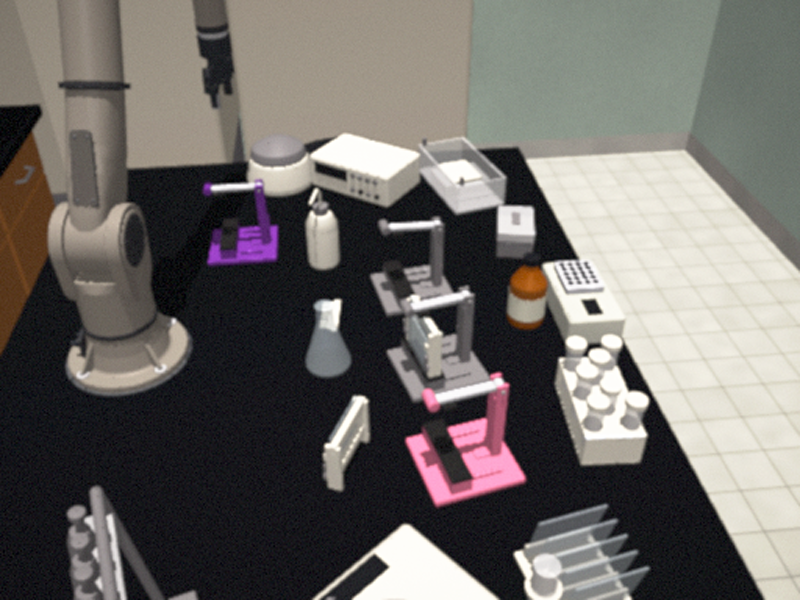

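View pics/top0.png

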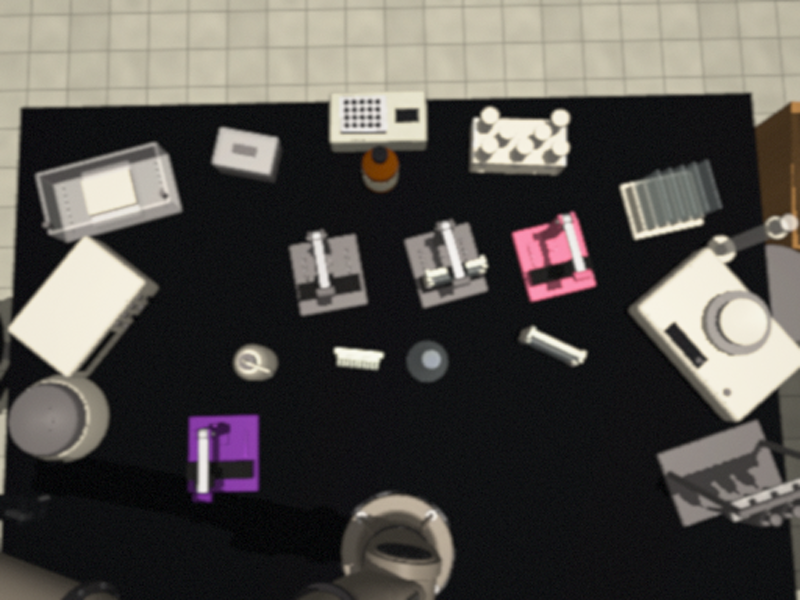

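Run:
```python
from h import *
import pickle
for n in ('top','side'):
    c=pickle.load(open(n+'0.pkl','rb')); W=cloud(c)
    # bench check
    b=W[(abs(W[...,0]-500)<200)&(abs(W[...,1])<250)&(W[...,2]<8)]
    print(n,'bench z',np.nanmedian(b[:,2]),b[:,2].std())
    np.save(n+'W.npy',W)
    reg=[(210,175),(354,221)] if n=='top' else [(265,165),(222,283)]
    for i,(u,v) in enumerate(reg):
        w=W[v-40:v+40,u-40:u+40].reshape(-1,3); w=w[w[:,2]>10]
        print(i,len(w),np.round(np.median(w,0)),np.histogram(w[:,2],bins=np.arange(10,200,10))[0])
cs=[]
for n,(u,v) in [('top',(210,172)),('top',(354,221)),('side',(266,162)),('side',(222,283))]:
    im=pickle.load(open(n+'0.pkl','rb'))['img'][v-37:v+38,u-50:u+50,::-1]
    cs.append(cv2.resize(im,(400,300),interpolation=cv2.INTER_CUBIC))
cv2.imwrite('pics/crops.png',np.vstack([np.hstack(cs[:2]),np.hstack(cs[2:])]))
```

```text
top bench z 0.28070160292616 2.859024825413229
0 1999 [557. 124.  19.] [1126  149   28  289   17    2    4    3    4    4    3    5    3    4
   26  199  114   19]
1 729 [ 418. -323.   42.] [277  51  30  29  20  41  61  28 159  33   0   0   0   0   0   0   0   0]
side bench z 1.3730111155456317 2.15064464134058
0 2344 [568. 123.  47.] [595 277 107 316  31  23  20  22  23  33  47  54  58 100 116 405 104  13]
1 950 [ 400. -329.   62.] [ 76  67 120 159  42  46  54  91 242  53   0   0   0   0   0   0   0   0]
```

View pics/crops.png

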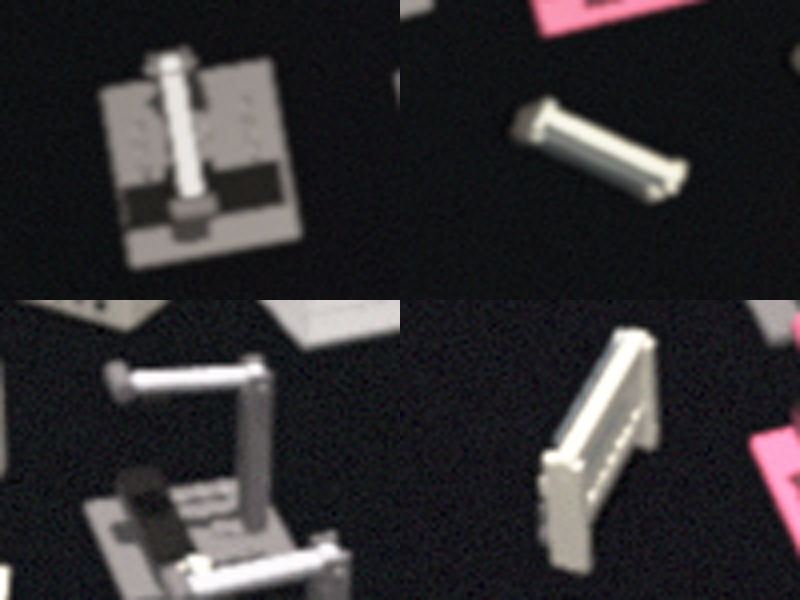

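The top view shows the empty stand at about (328,274), the loaded stand at (445,262) and the loose cassette at (553,345). The rail is on the +x side, so the cassette's short plate faces -x, as the stand's front does. Next I measure both.

```bash
cat >> h.py <<'E'
def rect(p):
    """minAreaRect in xy with centre, (len,wid), yaw of the long side"""
    (c,(w,h),a)=cv2.minAreaRect(p[:,:2].astype(np.float32)); 
    if w<h: w,h,a=h,w,a+90
    return np.round(c,1),np.round((w,h),1),round((a+90)%180-90,1)
def near(W,c,r,z0,z1):
    return W[(np.hypot(W[...,0]-c[0],W[...,1]-c[1])<r)&(W[...,2]>z0)&(W[...,2]<z1)]
E
python3 - <<'E'
from h import *
import pickle
for n in ('top','side'):
    W=np.load(n+'W.npy'); im=pickle.load(open(n+'0.pkl','rb'))['img']
    print(n)
    for nm,c,r,zs in [('base',(557,124),115,(10,23)),('ledge',(525,118),85,(38,52)),('lever',(560,120),110,(142,180)),
                   ('casstop',(415,-325),90,(84,108)),('cass',(415,-325),90,(10,84)),('base2',(575,-65),115,(10,23)),('lever2',(575,-65),110,(155,180))]:
        p=near(W,c,r,*zs)
        # drop sparse points
        if len(p)>5:
            from scipy.spatial import cKDTree
            p=p[[len(x)>=6 for x in cKDTree(p).query_ball_point(p,8)]]
            d=p[:,:2]-p[:,:2].mean(0); v=np.linalg.svd(d,full_matrices=False)[2][0]
            print(nm,len(p),*rect(p),'pca',round(np.degrees(np.arctan2(v[1],v[0])),1),'mean',np.round(p.mean(0),1),'z',np.round(np.percentile(p[:,2],[5,50,95]),1))
# finer: lever plan points ordering
W=np.load('topW.npy'); p=near(W,(560,120),110,142,180); print(np.round(p[np.argsort(p[:,0])][::12]).tolist())
E
```

```text
top
base 1208 [561.1 129.2] [150.3 139.7] 9.4 pca -167.7 mean [564.  128.   16.2] z [11.9 16.2 20.7]
ledge 302 [531.8 124.5] [127.6  34.9] -81.0 pca -80.8 mean [531.9 120.9  45. ] z [40.6 45.  49.2]
lever 315 [557.4 128.6] [127.5  35.6] 9.2 pca -170.7 mean [551.7 128.2 168.4] z [160.5 167.6 178.6]
casstop 196 [ 399.5 -318.8] [115.   21.9] 64.4 pca -116.3 mean [ 399.9 -320.5   96.6] z [ 90.5  96.6 102.9]
cass 88 [ 435.8 -334.2] [110.  104.9] 63.8 pca -138.9 mean [ 401.4 -312.8   65.5] z [15.8 70.6 76.3]
base2 954 [ 575.1 -114.1] [150.2 133.7] 13.9 pca -176.9 mean [ 577.2 -101.    16.5] z [12.  16.5 21.3]
lever2 311 [ 571.  -117.1] [128.   32.2] 14.9 pca -166.5 mean [ 567.8 -118.3  163.8] z [158.4 163.6 169.6]
side
base 541 [562.5 130.8] [151.4 138.8] 10.6 pca -165.9 mean [554.5 125.1  17.7] z [13.6 17.8 21.4]
ledge 267 [534.1 126.4] [113.5 103. ] -43.4 pca -80.8 mean [534.9 121.4  46.2] z [41.4 46.6 49.7]
lever 233 [559.4 126.3] [126.9  34.7] 9.3 pca -170.6 mean [561.7 123.7 166.2] z [148.6 167.  176.5]
casstop 353 [ 402.  -319.9] [119.7  25. ] 64.1 pca -117.3 mean [ 400.7 -325.8   95
[... 304 characters left out ...]
.1  163.7] z [156.3 163.7 170.2]
[[493.0, 133.0, 177.0], [498.0, 116.0, 177.0], [502.0, 136.0, 175.0], [507.0, 124.0, 177.0], [512.0, 112.0, 180.0], [515.0, 118.0, 176.0], [519.0, 119.0, 172.0], [521.0, 115.0, 175.0], [524.0, 118.0, 176.0], [527.0, 137.0, 160.0], [530.0, 140.0, 162.0], [533.0, 143.0, 162.0], [536.0, 117.0, 158.0], [540.0, 130.0, 172.0], [546.0, 130.0, 170.0], [552.0, 122.0, 168.0], [558.0, 133.0, 168.0], [564.0, 133.0, 169.0], [571.0, 139.0, 161.0], [577.0, 139.0, 162.0], [584.0, 127.0, 169.0], [590.0, 127.0, 169.0], [597.0, 136.0, 166.0], [601.0, 147.0, 148.0], [604.0, 139.0, 160.0], [607.0, 122.0, 159.0], [611.0, 122.0, 156.0], [613.0, 122.0, 158.0], [617.0, 124.0, 169.0]]
```

```bash
cat >> h.py <<'E'
YS=np.radians(9.5); L=np.array([532.,124.8,45.]); 
def stand(x,y,z): c,s=np.cos(YS),np.sin(YS); return L+[c*x-s*y,s*x+c*y,z]
def handle(q): return stand(80+1e3*(-.110*np.cos(q)+.004*np.sin(q)),0,111+1e3*(.110*np.sin(q)+.004*np.cos(q)))
def down(a):
    """tool down, jaws opening along world yaw a"""
    z=np.array([np.cos(a),np.sin(a),0]); y=np.array([0,0,-1.]); return np.column_stack([np.cross(y,z),y,z])
UP=np.array([0,0,162.])   # TCP above handle when gripping it (grasp point 7 above its axis)
E
python3 - <<'E'
from h import *
g=86+155
C=np.array([400.5,-319.3,0])
for s in (0,np.pi):
    print('flip',s)
    for nm,p,a in [('handle up',handle(.07)+UP+[0,0,80],YS+np.pi/2),('handle',handle(.07)+UP,YS+np.pi/2),('mid',handle(1)+UP,YS+np.pi/2),('back',handle(1.85)+UP,YS+np.pi/2),
      ('cass',C+[0,0,g],np.radians(-26)),('cassup',C+[0,0,g+200],np.radians(-26)),('ledge up',L+[0,0,g+165],YS),('ledge',L+[0,0,g],YS)]:
        q=inverse_kinematics(p,down(a+s)); print(nm,np.round(p),None if q is None else np.round(q,2))
E
```

```text
flip 0
handle up [503. 120. 410.] [-0.76  0.17  0.5   1.85 -0.09  1.14  1.51]
handle [503. 120. 330.] [-0.71  0.26  0.46  1.95 -0.14  0.97  1.55]
mid [556. 129. 413.] [-0.69  0.27  0.47  1.73 -0.13  1.17  1.56]
back [645. 144. 423.] [-0.58  0.43  0.42  1.49 -0.18  1.25  1.6 ]
cass [ 400. -319.  241.] [-0.22  0.61  1.06  2.04 -0.69  0.9   0.77]
cassup [ 400. -319.  441.] [-0.32  0.22  1.06  1.83 -0.2   1.21  0.35]
ledge up [532. 125. 451.] [-0.87  0.22  0.67  1.74 -0.14  1.24 -0.01]
ledge [532. 125. 286.] [-0.79  0.4   0.6   1.92 -0.28  0.9   0.11]
flip 3.141592653589793
handle up [503. 120. 410.] [-1.02  0.21  0.81  1.86 -0.17  1.14 -1.55]
handle [503. 120. 330.] [-1.    0.33  0.83  1.95 -0.29  0.98 -1.44]
mid [556. 129. 413.] [-0.95  0.34  0.82  1.74 -0.26  1.18 -1.46]
back [645. 144. 423.] [-0.8   0.51  0.76  1.5  -0.36  1.28 -1.4 ]
cass [ 400. -319.  241.] [-0.31  0.78  1.26  2.04 -0.89  1.03 -2.19]
cassup [ 400. -319.  441.] [-0.45  0.31  1.28  1.83 -0.32  1.23 -2.67]
ledge up [532. 125. 451.] [ 0.61  0.35 -1.15  1.7   0.33  1.31  2.7 ]
ledge [532. 125. 286.] [-1.19  0.73  1.27  1.93 -0.79  1.1  -2.56]
```

Run:
```python
from h import *
R=down(YS+np.pi/2); q0=.07
def rep(m): s=state(); print(m,round(s['time'],2),np.round(s['eef_pos'],1),np.round(s['force'],1),round(float(s['width']),1))
move_to(handle(q0)+UP+[0,0,110],R); rep('above')
hit=servo_line(handle(q0)+UP,vel=80,guard=8); rep(('down',hit))
c=cam('top'); cv2.imwrite('pics/h1.png',cv2.resize(c['img'][100:220,150:270,::-1],(400,400),interpolation=cv2.INTER_CUBIC)); 
c2=cam('side'); cv2.imwrite('pics/h2.png',cv2.resize(c2['img'][100:220,205:325,::-1],(400,400),interpolation=cv2.INTER_CUBIC))
cv2.imwrite('pics/h12.png',np.hstack([cv2.imread('pics/h1.png'),cv2.imread('pics/h2.png')]))
```

```text
above 2.29 [502.9 121.1 439.6] [-0.1  0.4 -0.1] 85.5
('down', False) 3.82 [503.2 120.  330.2] [ 0.9 -0.2  0.1] 85.3
```

View pics/h12.png

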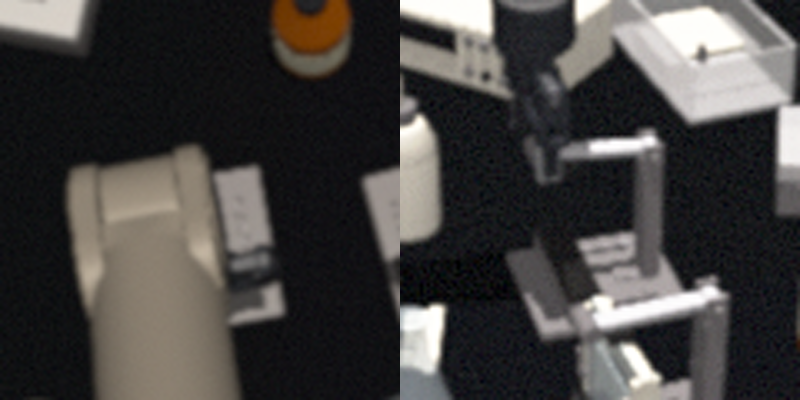

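The side view (right half) shows the near finger over the handle at (548,150). The arm hides it in the top view. I close on the handle's ends.

Run:
```python
from h import *
def rep(m): s=state(); print(m,round(s['time'],2),np.round(s['eef_pos'],1),np.round(s['force'],1),round(float(s['width']),1))
set_gripper(25); rep('closed')
if 29<state()['width']<35:
    for q in np.linspace(.07,1.85,13)[1:]:
        servo_line(handle(q)+UP,vel=110); rep(round(q,2))
```

```text
closed 4.46 [502.7 121.  329.7] [-2.   3.3  0.6] 30.6
0.22 4.76 [505.9 121.5 345.5] [ 1.6  5.1 -4. ] 30.8
0.37 5.06 [511.2 122.5 360.8] [ 2.9  5.3 -3.8] 30.7
0.52 5.36 [518.6 123.7 375. ] [ 3.2  4.8 -5. ] 30.7
0.66 5.66 [527.9 125.2 387.7] [ 2.9  5.  -5.1] 30.5
0.81 5.96 [538.8 127.  399. ] [ 1.7  4.8 -5.8] 30.6
0.96 6.26 [551.3 129.  408.6] [ 1.3  5.2 -8.4] 30.7
1.11 6.56 [565.5 131.4 416.8] [-0.5  5.7 -8.2] 30.1
1.26 6.86 [580.4 133.7 422.6] [-1.3  5.1 -7. ] 30.4
1.41 7.16 [596.1 136.3 426.3] [-2.6  5.7 -6.1] 30.5
1.55 7.46 [612.2 138.9 427.8] [-2.6  5.7 -3.8] 30.0
1.7 7.76 [628.5 141.5 427. ] [-3.3  5.3 -1.9] 30.4
1.85 8.06 [644.3 144.1 423.9] [-1.5  4.4  1.8] 30.0
```

```bash
sed -i 's/L=np.array(\[532.,124.8,45.\])/L=np.array([532.3,125.8,45.])/' h.py
python3 - <<'E'
from h import *
def rep(m): s=state(); print(m,round(s['time'],2),np.round(s['eef_pos'],1),np.round(s['force'],1),round(float(s['width']),1))
set_gripper(60); p=state()['eef_pos']; servo_line(np.array(p)+[0,0,70],vel=200); rep('free')
a=np.radians(-25.8); ex=np.array([np.cos(a),np.sin(a)]); ey=np.array([-ex[1],ex[0]])
for n in ('top','side'):
    W=np.load(n+'W.npy'); p=near(W,(400.5,-319.3),90,70,110); d=p[:,:2]-[400.5,-319.3]; x,y=d@ex,d@ey
    print(n,'len',np.round(np.percentile(y,[0,1,99,100]),1))
    for y0 in range(-60,60,20):
        m=(y>=y0)&(y<y0+20)&(p[:,2]>88); print(y0,m.sum(),np.round(np.percentile(x[m],[2,50,98]),1),np.round(np.percentile(p[m,2],[5,50,95]),0))
move_to([400.5,-319.3,86+155+120],down(a)); rep('above cass')
c=cam('side'); cv2.imwrite('pics/c1.png',cv2.resize(c['img'][60:360,130:430,::-1],(600,600),interpolation=cv2.INTER_CUBIC))
E
```

```text
free 8.96 [644.8 142.1 493.7] [-0.4 -0.4 -0.1] 60.1
top len [-58.2 -56.5  57.1  57.5]
-60 39 [-11.5  -0.6  10.8] [ 89.  96. 102.]
-40 34 [-6.6  0.1  7.8] [ 91.  97. 103.]
-20 30 [-6.3  0.1  7. ] [ 90.  96. 102.]
0 33 [-6.4  0.4  7.3] [ 93.  98. 103.]
20 34 [-5.6  0.1  8.2] [ 90.  96. 103.]
40 32 [-8.6  0.6  9.1] [ 91.  96. 102.]
side len [-59.7 -58.   57.7  60.5]
-60 70 [-10.5   1.5  13. ] [ 89.  94. 102.]
-40 54 [-5.1  1.5  8.8] [ 90.  97. 104.]
-20 51 [-4.7  2.8  8.6] [ 91.  97. 103.]
0 49 [-5.4  2.4  9.2] [ 91.  97. 104.]
20 43 [-3.9  1.8  9.3] [ 94.  97. 103.]
40 46 [-4.5  5.1 13.4] [ 89.  96. 103.]
above cass 10.91 [ 401.6 -318.7  361.1] [-0.1 -0.4  0.3] 59.9
```

View pics/c1.png

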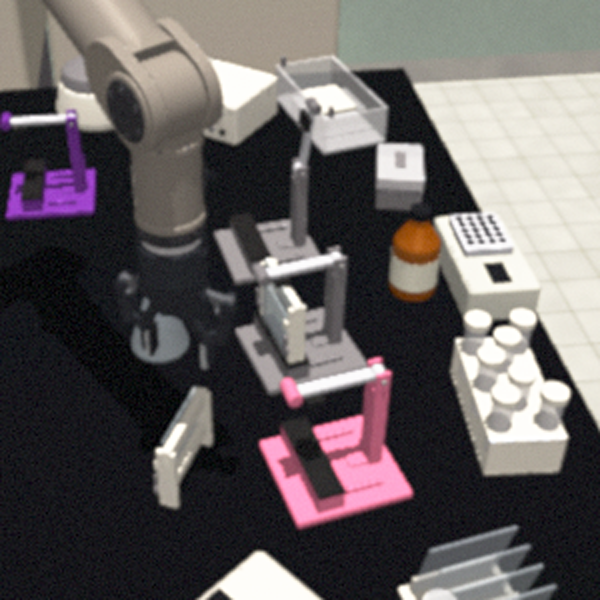

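The lever is up at (305,150), and the gripper hangs over the cassette, which stands at (185,450). Descend, grip, and lift a little to check.

Run:
```python
from h import *
def rep(m): s=state(); print(m,round(s['time'],2),np.round(s['eef_pos'],1),np.round(s['force'],1),np.round(s['torque'],2),round(float(s['width']),1))
a=np.radians(-25.8); C=np.array([401.4,-319.7,0])
hit=servo_line(C+[0,0,86+155],frame=down(a),vel=90,guard=6); rep(hit)
if not hit:
    set_gripper(35); rep('half'); set_gripper(8); rep('grip')
    if 11<state()['width']<17:
        servo_line(C+[0,0,86+155+30],vel=60); rep('lift30')
        servo_line(C+[0,0,86+155+200],vel=150); sleep(.3); rep('lift')
        import pickle
        c=cam('side'); c2=cam('top'); pickle.dump((c,c2),open('held.pkl','wb'))
        cv2.imwrite('pics/c2.png',cv2.resize(c['img'][60:360,130:430,::-1],(600,600),interpolation=cv2.INTER_CUBIC))
```

```text
False 12.44 [ 401.6 -319.9  241.5] [ 0.8 -0.6  0.4] [ 0.01  0.   -0.01] 60.0
half 12.81 [ 401.4 -319.7  241.1] [ 0.8 -0.7  0. ] [-0.05  0.   -0.03] 34.8
grip 13.12 [ 401.  -319.7  241.3] [-1.4  1.4  4.8] [ 0.38  0.59 -0.06] 16.5
lift30 13.77 [ 401.4 -319.5  271. ] [ 0.3  0.2 -3.7] [ 0.01  0.02 -0.03] 16.4
lift 15.35 [ 401.3 -319.7  440.7] [ 0.2  1.6 -3.7] [-0.01  0.    0.03] 16.4
```

View pics/c2.png

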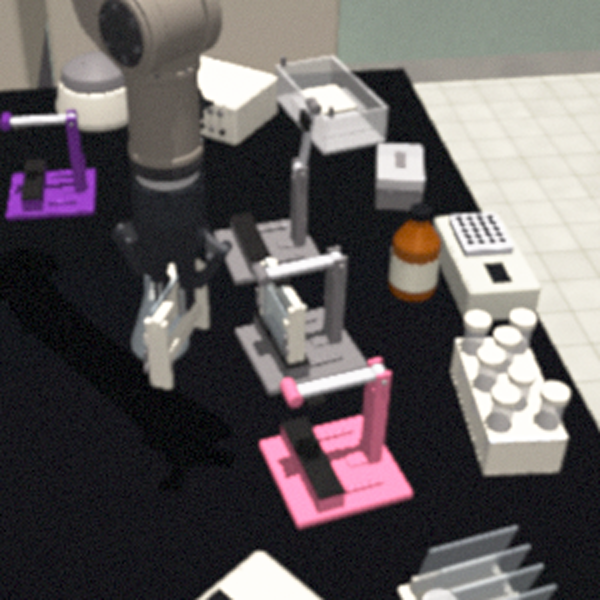

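The cassette is held upright at (180,325). The width reads 16.5 rather than 14 mm, so I check tilt, yaw and y-centring in the hand.

Run:
```python
from h import *
import pickle
a=np.radians(-25.8); ex=np.array([np.cos(a),np.sin(a)]); ey=np.array([-ex[1],ex[0]])
held=pickle.load(open('held.pkl','rb'))
def prof(n,W,z0,C):
    p=near(W,C,80,z0+3,z0+108); d=p[:,:2]-C; x,y,z=d@ex,d@ey,p[:,2]-z0
    m=abs(y)<62; x,y,z=x[m],y[m],z[m]; e=(y<-50)
    print(n,len(x),'y',np.round(np.percentile(y,[1,99]),1),'z',np.round(np.percentile(z,[1,99]),1))
    for b in range(5,100,15):
        k=(z>=b)&(z<b+15)&e&(abs(x)<20)
        if k.sum()>5: print('  ',b,k.sum(),'x',np.round(np.percentile(x[k],[5,50,95]),1),'ymed',round(np.median(y[k]),1),'ymin',round(np.percentile(y[k],5),1))
    k=(z>86)&(abs(x)<20)&(abs(y)<50)
    if k.sum()>20: print('  yaw slope deg',np.degrees(np.polyfit(y[k],x[k],1)[0]))
C=np.array([401.4,-319.7])
prof('before',np.load('sideW.npy'),0,C); prof('held',cloud(held[0]),200,C); prof('heldtop',cloud(held[1]),200,C)
```

```text
before 1140 y [-58.6  57.5] z [  3.1 103.5]
   5 39 x [-11.3   2.6  12.6] ymed -55.8 ymin -57.8
   20 53 x [-14.7  -0.1  11.6] ymed -55.3 ymin -59.3
   35 52 x [-16.1  -2.2  11.4] ymed -55.4 ymin -57.2
   50 46 x [-13.   -0.5  11.2] ymed -55.5 ymin -57.3
   65 41 x [-11.    0.9  11.6] ymed -55.2 ymin -57.7
   80 54 x [-10.4   2.1  11.6] ymed -55.5 ymin -58.1
   95 8 x [-2.5  3.8  6.7] ymed -53.2 ymin -55.5
  yaw slope deg 1.2836685137512267
held 1093 y [-58.4  55.4] z [  5.4 105.7]
   5 55 x [-8.6  4.1 13.9] ymed -55.9 ymin -57.7
   20 72 x [-13.9   0.6  13.5] ymed -55.9 ymin -58.5
   35 71 x [-14.1   0.5  13. ] ymed -55.2 ymin -57.4
   50 61 x [-11.1   2.4  13. ] ymed -55.1 ymin -58.1
   65 61 x [-10.8   3.   12.9] ymed -55.5 ymin -57.6
   80 65 x [-9.1  3.7 12.9] ymed -55.7 ymin -57.8
   95 11 x [-0.7  3.1  7.3] ymed -53.1 ymin -57.3
  yaw slope deg -1.715645837164816
heldtop 330 y [-2.6 57.5] z [  5.9 102.8]
  yaw slope deg 1.4519115902237776
```

Run:
```python
from h import *
import pickle
def rep(m): s=state(); print(m,round(s['time'],2),np.round(s['eef_pos'],1),np.round(s['force'],1),np.round(s['torque'],2),round(float(s['width']),1))
g=np.array([0,0,86+155.])
servo_line([401.4,-319.7,241+215],vel=150)
servo_line(L+g+[0,0,170],frame=down(YS),vel=200); rep('over')
servo_line(L+g+[0,0,12],vel=110); sleep(.3); rep('low')
c=cam('side'); c2=cam('top'); pickle.dump((c,c2),open('low.pkl','wb'))
cv2.imwrite('pics/p1.png',cv2.resize(c['img'][90:240,185:345,::-1],(800,750),interpolation=cv2.INTER_CUBIC)[:600])
e=np.array([[np.cos(YS),np.sin(YS)],[-np.sin(YS),np.cos(YS)]])
p=near(cloud(c),L[:2],75,105,162); d=(p[:,:2]-L[:2])@e.T; z=p[:,2]
m=(abs(d[:,0])<20); d,z=d[m],z[m]
print('y',np.percentile(d[:,1],[1,3,97,99]).round(1),'z',np.percentile(z,[1,99]).round(1))
for s in (d[:,1]<-50,): print('near end x',np.percentile(d[s,0],[3,50,97]).round(1),'y',np.median(d[s,1]).round(1))
```

```text
over 18.18 [532.2 124.8 456.1] [ 0.3 -0.3 -3.3] [-0.04  0.05 -0.01] 16.6
low 20.06 [532.3 125.8 298.2] [-0.5  0.2 -4.2] [0.04 0.   0.02] 16.1
y [-60.  -59.2  48.8  53.6] z [106.4 160.7]
near end x [-11.9   0.4  12.3] y -56.1
```

View pics/p1.png

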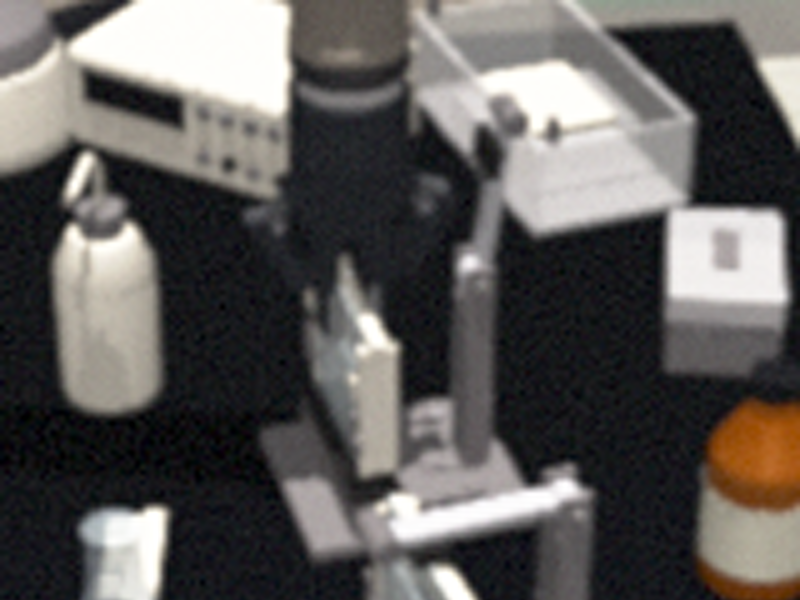

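It hangs 12 mm over the ledge, centred and square, with the glass facing the front. Lower it with a guard.

Run:
```python
from h import *
import pickle
def rep(m): s=state(); print(m,round(s['time'],2),np.round(s['eef_pos'],1),np.round(s['force'],1),np.round(s['torque'],2),round(float(s['width']),1))
g=np.array([0,0,86+155.])
hit=servo_line(L+g+[0,0,-6],vel=15,guard=3.5); rep(hit)
sleep(.2); rep('rest')
if hit:
    set_gripper(40); sleep(.3); rep('open')
    p=np.array(state()['eef_pos']); servo_line(p+[0,0,190],vel=150); rep('up')
    c=cam('side'); c2=cam('top'); pickle.dump((c,c2),open('placed.pkl','wb'))
    e=np.array([[np.cos(YS),np.sin(YS)],[-np.sin(YS),np.cos(YS)]])
    for c in (c,c2):
        p=near(cloud(c),L[:2],75,120,152); d=(p[:,:2]-L[:2])@e.T; z=p[:,2]; m=(abs(d[:,0])<20); d,z=d[m],z[m]
        if m.sum()<20: print(m.sum()); continue
        print(m.sum(),'y',np.percentile(d[:,1],[1,3,97,99]).round(1),'z',np.percentile(z,[1,99]).round(1))
        s=d[:,1]<-50; print('end x',np.percentile(d[s,0],[3,50,97]).round(1))
        k=(abs(d[:,1])<45)&(z>130); print('rail x',np.percentile(d[k,0],[3,50,97]).round(1),'yaw off',np.degrees(np.polyfit(d[k,1],d[k,0],1)[0]).round(1))
    cv2.imwrite('pics/p2.png',np.hstack([cv2.resize(c['img'][r:r+120,u:u+120,::-1],(400,400),interpolation=cv2.INTER_CUBIC) for c,r,u in ((pickle.load(open('placed.pkl','rb'))[0],110,205),(c2,100,150))]))
```

```text
True 20.95 [532.4 126.  286.4] [-0.9  0.1  4.3] [-0.03  0.07  0.01] 16.4
rest 21.15 [532.4 126.  286.4] [-0.4 -0.5  5. ] [-0.09  0.09  0.02] 16.4
open 21.8 [531.3 126.  285. ] [-0.   0.6  0.5] [-0.   -0.02  0.01] 39.6
up 23.22 [530.9 126.1 474.1] [1.3 0.2 0.1] [ 0.03 -0.07  0.01] 39.9
203 y [-58.  -57.2  56.8  59.4] z [120.1 148.6]
end x [-7.7  2.4 13.3]
rail x [-5.  -1.1  9.2] yaw off 0.2
130 y [-58.2 -57.2  -1.4  -0.5] z [120.5 147. ]
end x [-10.5  -0.3  12.2]
rail x [-5.8  0.4  7.5] yaw off -0.7
```

View pics/p2.png

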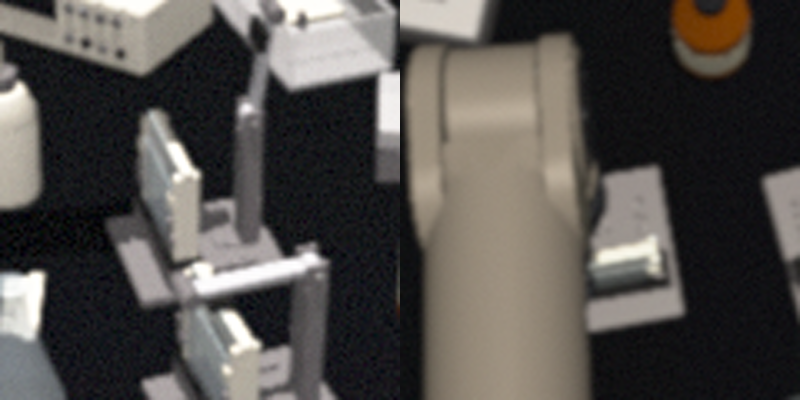

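The cassette stands centred and square (left half, about (170,190)). Contact came at TCP z 286.4 against 286 expected. Now the lever goes down.

Run:
```python
from h import *
import pickle
def rep(m): s=state(); print(m,round(s['time'],2),np.round(s['eef_pos'],1),np.round(s['force'],1),round(float(s['width']),1))
R=down(YS+np.pi/2)
set_gripper(65)
move_to(handle(1.85)+UP+[0,0,75],R)
hit=servo_line(handle(1.85)+UP,vel=80,guard=6); rep(hit)
if not hit:
    set_gripper(25); rep('grip')
    if 28<state()['width']<35:
        for q in np.linspace(1.85,.12,13)[1:]: servo_line(handle(q)+UP,vel=90)
        rep('0.12'); hit=servo_line(handle(-.02)+UP,vel=12,guard=6); rep(hit); sleep(.2); rep('rest')
        c=cam('side'); cv2.imwrite('pics/l1.png',cv2.resize(c['img'][110:230,205:325,::-1],(600,600),interpolation=cv2.INTER_CUBIC))
```

```text
False 26.16 [645.1 144.6 423.3] [0.3 0.1 0.3] 65.1
grip 26.57 [645.1 144.5 423.4] [-0.1 -0.1  3.3] 30.1
0.12 30.48 [501.4 121.1 333.9] [-7.2  0.6  5.4] 30.0
True 31.07 [500.8 120.9 330.1] [-3.5  0.   7.5] 29.6
rest 31.27 [500.8 120.9 330.4] [-3.9  1.3  7.2] 29.7
```

View pics/l1.png

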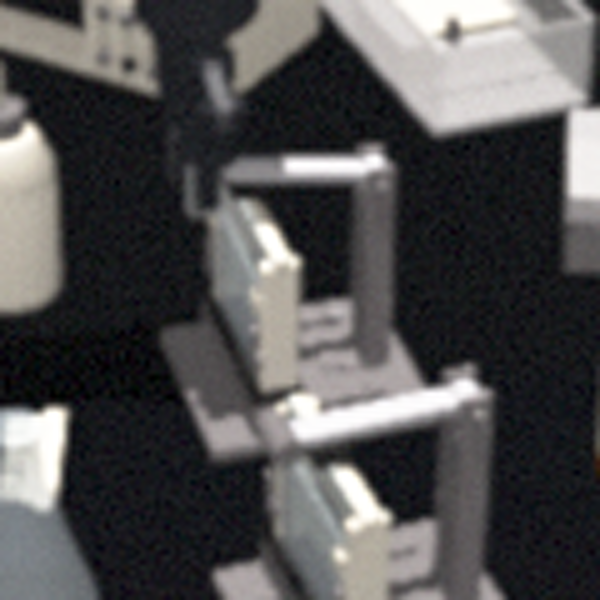

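The guard tripped early, about 0.07 rad short, most likely on grip friction. I carry on with a fresh baseline.

Run:
```python
from h import *
def rep(m): s=state(); print(m,round(s['time'],2),np.round(s['eef_pos'],1),np.round(s['force'],1),round(float(s['width']),1))
for q in (.045,.03,.015,0,-.01):
    hit=servo_line(handle(q)+UP,vel=12,guard=8); sleep(.1); rep((q,hit))
    if hit: break
```

```text
(0.045, False) 31.86 [501.1 120.9 326.4] [-7.   1.5  7.4] 29.8
(0.03, False) 32.25 [500.9 120.8 324.8] [-7.7  1.3  6.9] 29.7
(0.015, False) 32.64 [500.7 120.8 323.3] [-8.4  0.6  8.8] 29.4
(0, False) 33.03 [500.6 120.8 321.6] [-6.3 -1.4  7.1] 29.7
(-0.01, False) 33.38 [500.7 120.7 320.3] [-5.8  1.   6.4] 29.8
```

Run:
```python
from h import *
def rep(m): s=state(); print(m,round(s['time'],2),np.round(s['eef_pos'],1),np.round(s['force'],1),round(float(s['width']),1))
set_gripper(70); p=np.array(state()['eef_pos']); servo_line(p+[0,0,150],vel=150)
move_to(p+[-60,200,180],down(YS+np.pi/2)); rep('clear')
cs=[cam('side'),cam('top')]
for n,c in zip(('side','top'),cs):
    W=cloud(c)
    for nm,l,a in (('lever',L[:2],YS),('lever2',[576-30*np.cos(.243),-113.7-30*np.sin(.243)],np.radians(13.9))):
        e=np.array([[np.cos(a),np.sin(a)],[-np.sin(a),np.cos(a)]])
        p=W[np.isfinite(W).all(-1)]; d=(p[:,:2]-l)@e.T
        m=(abs(d[:,1])<7)&(d[:,0]>-15)&(d[:,0]<65)&(p[:,2]>152); k=np.polyfit(d[m,0],p[m,2],1)
        h=(abs(d[:,1])<16)&(d[:,0]>-40)&(d[:,0]<-20)&(p[:,2]>150)
        print(n,nm,m.sum(),'arm slope q~',round(-k[0],3),'z at 0',k[1].round(1),'handle x',np.percentile(d[h,0],50).round(1),'top z',np.percentile(p[h,2],90).round(1))
    p=near(W,L[:2],75,120,151); e=np.array([[np.cos(YS),np.sin(YS)],[-np.sin(YS),np.cos(YS)]]); d=(p[:,:2]-L[:2])@e.T; d=d[abs(d[:,0])<15]
    print('cass y',np.percentile(d[:,1],[1,99]).round(1),'x',np.percentile(d[:,0],[2,50,98]).round(1))
cv2.imwrite('pics/f.png',np.hstack([cv2.resize(c['img'][r:r+120,u:u+120,::-1],(400,400),interpolation=cv2.INTER_CUBIC) for c,r,u in ((cs[0],110,205),(cs[1],110,170))]))
```

```text
clear 35.85 [443.5 319.  500.2] [ 0.6  0.1 -0.5] 69.7
side lever 89 arm slope q~ 0.094 z at 0 170.6 handle x -29.2 top z 181.9
side lever2 96 arm slope q~ -0.007 z at 0 163.5 handle x -30.6 top z 170.8
cass y [-61.5  49.9] x [-8.3 -2.2 11.9]
top lever 128 arm slope q~ 0.117 z at 0 171.5 handle x -30.5 top z 181.6
top lever2 119 arm slope q~ -0.001 z at 0 162.4 handle x -31.1 top z 169.8
cass y [-57.6  56.5] x [-9.8 -0.8 11.9]
```

View pics/f.png

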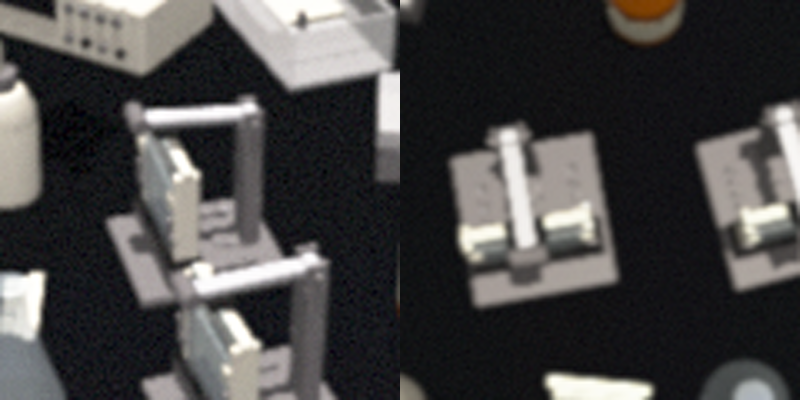

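The cassette is fine, but the lever stayed at about 0.10 rad because the handle slipped in the grip (handle top at z 182, against 170 on the loaded stand). I press it down from above with closed fingers.

Run:
```python
from h import *
def rep(m): s=state(); print(m,round(s['time'],2),np.round(s['eef_pos'],1),np.round(s['force'],1),round(float(s['width']),1))
R=down(YS+np.pi/2); b=stand(-30.5,0,0); b[2]=0
set_gripper(0)
move_to(b+[0,0,420],R); 
hit=servo_line(b+[0,0,362],vel=60,guard=5); rep(hit)
for z in np.arange(360,338.9,-1.5):
    hit=servo_line(b+[0,0,z],vel=15,guard=7); rep((z,hit))
    if hit: break
```

```text
False 38.63 [502.5 120.7 362.4] [-0.2  0.1 -0.5] 0.1
(np.float64(360.0), False) 38.92 [502.2 120.8 360.1] [-0.2 -0.3 -0.6] 0.1
(np.float64(358.5), False) 39.17 [502.2 120.8 358.4] [0.1 0.2 0.1] -0.3
(np.float64(357.0), False) 39.42 [502.2 120.8 356.9] [ 0.7 -0.5  0.2] -0.2
(np.float64(355.5), False) 39.67 [502.2 120.8 355.4] [ 0.4 -0.6  0.2] -0.1
(np.float64(354.0), False) 39.92 [502.2 120.8 353.9] [-0.2 -0.2  0.1] 0.1
(np.float64(352.5), False) 40.17 [502.2 120.8 352.4] [-0.5 -0.1 -0. ] 0.2
(np.float64(351.0), False) 40.42 [502.2 120.7 350.9] [ 0.4 -0.1  0.8] -0.1
(np.float64(349.5), False) 40.67 [502.2 120.8 349.4] [ 1.2 -0.4 -0.1] -0.1
(np.float64(348.0), False) 40.92 [502.2 120.8 347.9] [ 0.3 -0.5  0.9] -0.2
(np.float64(346.5), False) 41.17 [502.2 120.8 346.4] [-0.4  0.7 -0.1] 0.0
(np.float64(345.0), False) 41.42 [502.2 120.8 344.9] [ 0.6 -0.1 -0.5] 0.1
(np.float64(343.5), False) 41.67 [502.2 120.8 343.4] [ 0.2 -0.3 -0.4] -0.1
(np.float64(342.0), False) 41.92 [502.4 120.8 342.4] [-0.6 -0.1  3.7] -0.0
(np.float64(340.5), False) 42.17 [502.6 120.6 342.1] [-4.6  0.4 12.3] -0.2
(np.float64(339.0), False) 42.42 [502.7 120.5 341.8] [-7.3 -2.4 21.8] -0.1
```

Run:
```python
from h import *
R=down(YS+np.pi/2); b=stand(-30.5,0,0); b[2]=0
servo_line(b+[0,0,345],vel=15); servo_line(b+[0,0,480],vel=150)
move_to(b+[-60,200,510],R); sleep(.3)
s=state(); print(s['time'],np.round(s['force'],1))
cs=[cam('side'),cam('top')]; e=np.array([[np.cos(YS),np.sin(YS)],[-np.sin(YS),np.cos(YS)]])
for n,c in zip(('side','top'),cs):
    W=cloud(c); p=W[np.isfinite(W).all(-1)]; d=(p[:,:2]-L[:2])@e.T
    m=(abs(d[:,1])<7)&(d[:,0]>-15)&(d[:,0]<65)&(p[:,2]>152); k=np.polyfit(d[m,0],p[m,2],1)
    h=(abs(d[:,1])<16)&(d[:,0]>-40)&(d[:,0]<-20)&(p[:,2]>150)
    print(n,'q~',round(-k[0],3),'z at 0',k[1].round(1),'handle top z',np.percentile(p[h,2],90).round(1))
    r=(abs(d[:,1])<57)&(abs(d[:,1])>22)&(abs(d[:,0])<15)&(p[:,2]>130)&(p[:,2]<154)
    f=np.polyfit(d[r,1],d[r,0],1); print('  rail x',np.percentile(d[r,0],[3,50,97]).round(1),'yaw',np.degrees(f[0]).round(1),'z95',np.percentile(p[r,2],95).round(1))
    r=(abs(d[:,1])<70)&(abs(d[:,0])<15)&(p[:,2]>120)&(p[:,2]<154); print('  y',np.percentile(d[r,1],[1,99]).round(1))
    b=near(W,(561,130),115,10,23); print('  base',*rect(b))
cv2.imwrite('pics/f2.png',np.hstack([cv2.resize(c['img'][r:r+120,u:u+120,::-1],(400,400),interpolation=cv2.INTER_CUBIC) for c,r,u in ((cs[0],110,205),(cs[1],110,170))]))
```

```text
45.1667 [ 0.7  0.7 -0. ]
side q~ -0.032 z at 0 161.7 handle top z 171.5
  rail x [-8.2  0.4 12.7] yaw -1.1 z95 148.1
  y [-58.5  56.5]
  base [562.8 132.2] [151.7 150.7] 9.4
top q~ 0.009 z at 0 163.3 handle top z 169.7
  rail x [-9.8  0.   9.5] yaw -0.4 z95 147.4
  y [-57.7  56.6]
  base [561.7 129.4] [151.  139.7] 9.1
```

View pics/f2.png

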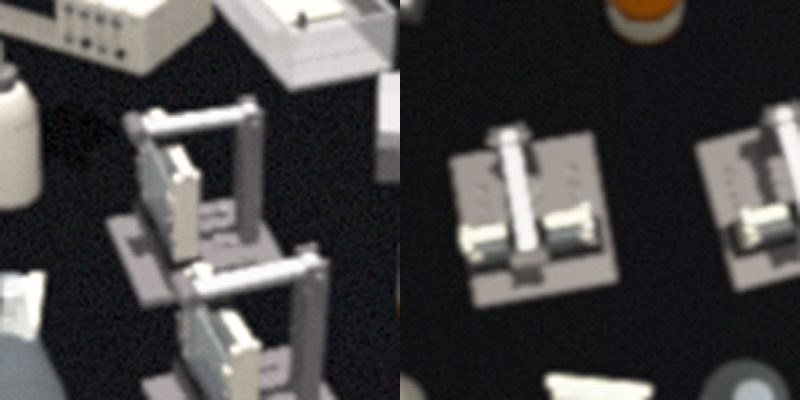

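The lever is now down, matching the loaded stand, with the cassette centred and square. The arm is clear, so I hand in.

```bash
python3 -c "
from plant import *
print(finish_job())"
```

```text
the job is handed in; nothing more can be done
None
```

I handed the job in at about 45 s of robot time. I swung the empty stand's lever up and back, set the loose cassette on that stand's ledge with its short plate to the front, and brought the lever down onto its top edge.

**Last checks (both cameras):**
- **Cassette:** the middle of its rail lies within 0.5 mm of the ledge centre front to back. It is about 1 mm off sideways and within about 1° of square. Its top is at about z 147–148, where about 146 is expected.
- **Lever:** about 0 rad. The arm slopes read +0.009 (top) and -0.032 (side), and the handle top is at z 170–171.5, as on the loaded stand.
- **Robot:** clear of everything, with tool force near zero.
- **Bystanders:** the loaded stand looked unchanged in the last pictures. I did not measure the bystanders again at the end.

**What failed or disagreed:**
- **Lever lowering:** the first try left the lever at about 0.10 rad because the handle slipped in the grip. I mended this by pressing from above with closed fingers until the foot met the cassette, at about 22 N.
- **Gripper width:** it read 16.5 mm on the 14 mm grip. No tilt showed in the camera check.
- **Camera offset:** the two cameras differ by about 1–2 mm. One side-view stand-base size (152 x 151 mm) was also off at the end, probably from stray points.

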